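Pop the organizer's drawer and catch it with the other finger

ROBOT

A 7-joint arm with a two-finger parallel gripper is mounted at the origin on the work surface. World frame = base frame: x ahead of the robot, y to its left, z up, the work surface at z = 0. Lengths are in m, angles in rad, forces in N, time in s.
With the tool pointing down it reaches from about 0.4 to 0.9 m from the base axis. Payload 5.6 kg.
Tool frame: the origin (TCP) lies midway between the tips of the shut fingers; the grasp point (between the pads) lies 19 mm behind it; y points along the fingers, z is the direction in which the jaws open and shut, and the axes are right-handed (so a half turn about y gives the same grasp; the last joint's range is limited). The gripper opens to 92 mm and grips with 3 to 60 N. Pads are 20 mm wide; open, the fingers measure 128 mm over their backs; the gripper's body (75 mm by 189 mm) begins 69 mm behind the grasp point.
Start: joints at [1.165, 0.468, -0.012, 1.603, 0.006, 1.071, -0.056], TCP at [0.231, -0.608, 0.215] pointing down, gripper open.
Joint ranges: [-2.53, 2.53], [-0.31, 2.02], [-1.57, 1.55], [0.28, 2.44], [-1.29, 4.43], [0.15, 1.84], [-2.92, 2.92]. Speed limits (rad/s): [2.57, 2.57, 3.14, 3.14, 3.14, 3.14, 3.14].

INTERFACE

Orientations are given as a 3x3 rotation matrix whose columns are the frame's x, y, z axes.
In Python, from station import env, effector, solver, viewer, workorder, search_frame, tip_of gives the robot as it stands. Calls block until the motion is done:
- env.reach(position, orientation): joint-space move of the TCP to a pose.
- env.movel(position, frame=None, rate=0.15): straight line of the TCP; frame=None keeps the orientation; rate is the mean speed in m/s.
- env.goto_joints(angles): joint-space move.
- effector.release() and effector.grasp(squeeze=None): open the fingers fully, or close them until they stop; squeeze is the grip in N (None keeps the last).
- env.pause(seconds).
- solver.inverse_kinematics(position, orientation): joint angles nearest the present ones, or None.
- env.sense(): the state.
- viewer.read_camera(name): name is "scene" or "top" or "wrist"; returns (picture, depth): 400x640x3 uint8, red, green, blue; 400x640 float32, m along the optical axis (not along the pixel's ray), 0 where there is no reading.
- viewer.camera_info(name): a dict with "intrinsics" (3x3 intrinsics, pixels), "eye" and "rotation" of the camera in the world; the wrist camera has in their place "T_tool_cam" (4x4, takes a point from camera to tool coordinates, whose origin is the TCP and whose axes are the tool frame's). Camera axes: x right, y up, looking along -z (the intrinsics and any distortion apply to the point x, -y, -z); pixel columns grow to the right and rows downward; lengths in m; the calibration is good to about 2 mm. A picture is of the moment at which its call begins: read the wrist's pose just before it. camera_info takes no time and is no camera call.
A pose or a line that the arm cannot do raises env.PlanningError and nothing moves.
- workorder.finish_job(): hands the job in, once; it reports no verdict.
Trained networks look in the newest picture that a camera, given by its name, has taken for a name from the list of things; names that differ only in an ending like _2 or _b are one class to them, and where a whole thing is asked for, a point or a joint stands for the part that bears it (a point fixed in the world has none). Each returns a list of dicts, best first, with "score" (0 to 1); they miss things now and then, are a little off and sometimes report something else, mostly with a low value. They report only what shows in the picture. A call takes as long as a camera call.
- search_frame(camera, name): "at" ([x, y, z] in m, in world coordinates, good to about 4 mm: the middle of the surface that is visible of it).
- tip_of(camera, name): "at" ([x, y, z] in m, in world coordinates, good to about 4 mm: a listed point, or the origin of a listed thing).
The state is a dict: "t": time; "joint_positions": joint angles; "joint_velocities": joint speeds; "tau": joint torques, N m; "ee_pos": TCP position; "tcp_rot": TCP orientation; "wrist_force": force on the tool from outside, world axes, zero at the start; "moment": the same for the moment, N m; "gripper_width": finger opening in m.
Only numpy, scipy, OpenCV 4.12 (cv2) and the standard library are available. Lean on these libraries where they do the work, as an engineer would, in place of code of your own. Each camera call takes 0.05 s, during which the arm holds its last target.

TASK

Open the top drawer of the orange organizer: press its black release button with one fingertip and, keeping that finger on the button, catch the drawer's front with the other finger as the spring shoots it out. Stop it when it is about two to five centimetres open; once it stands still, take the hand away and leave it open like that, with the button up again. Only press and block: do not lift or carry the drawer, and do not disturb the adapter, the tire gauge or the pry tool.

Things in the scene. Friction and masses are not known exactly. Their poses are not given: they have to be found in the camera images.
- organizer: Orange three-tier plastic organizer fixed on the shelf, level, 170 mm deep (its x), 160 mm wide (y), 188 mm high. Origin: centre of its underside. Its -x points out of the front, the way the drawer opens; z up. Two open trays below, a drawer on top. Its top is a panel 170 mm up, recessed in an 18 mm rim (4 mm thick) at sides and back; the drawer's front plate closes the recess in front.
- button_top (a point): Centre of the top face of the black round release button (22 mm diameter), which stands 10 mm proud of the recessed top panel, 180 mm above the shelf, on the organizer's centre line and 26 mm behind the outer face of the shut drawer's front plate.
- release_button (a joint): How far the button is pressed straight down, m: 0 = up, 0.006 = fully down (then still 4 mm proud of the panel). It springs back. Needs about 2 N to start, 5 N to go fully down; the catch lets go of the drawer at about 0.0035 to 0.004.
- drawer_front (a point): Middle of the top edge of the white drawer's front plate, on its outer face, 188 mm above the shelf (8 mm above the button's top, 18 mm above the panel). The plate is 156 mm wide, 67 mm high, 4 mm thick and stands free above the panel. Shut, this point lies at x = -90 mm in the organizer's frame; it moves along the organizer's -x as the drawer opens.
- drawer: The white drawer, 0.3 kg. Origin: on its underside, above the organizer's origin when shut; axes as the organizer's. When the catch lets go, a spring (about 7 N) pushes it out over the first 15 mm; it coasts on at roughly 0.5 m/s on slippery runners: left alone it runs far out at once. Stopped more than 15 mm open it stays there.
- adapter_mid (a point): Middle of the steel breaker bar adapter (33 mm diameter, 54 mm high, square drive upward) standing in the organizer's top recess, behind the button. To be left alone.
- gauge_mid (a point): Middle of the pencil-style stainless tire pressure gauge (140 x 12 x 12 mm) lying on the shelf beside the organizer. To be left alone.
- pry_mid (a point): Middle of the yellow hubcap pry tool (180 x 24 x 14 mm) lying on the shelf beside the organizer. To be left alone.

How it is judged:
By the outcome, as a careful person would: the job done as asked, in the order asked, and still so for the second after the job is handed in, with the robot touching nothing.
It also fails if it takes over 29 s, if anything falls off the work surface, if the arm or the gripper's body presses on something with over 40 N, if the wrist force passes 120 N, or if a joint passes its speed limit or range.

## Working session

There is one attempt and no reset: what is moved stays moved. The work goes in short steps, each a Python script; the robot and the scene stay as the last script left them, time stands still between calls to the robot, and variables do not carry over. Pictures are saved under pics/ and viewed, and the job is handed in when it is done.

```bash
ls; mkdir -p pics; python3 - <<'E'
from station import env, effector, solver, viewer, workorder, search_frame, tip_of
import cv2,numpy as np
np.set_printoptions(precision=4,suppress=True)
s=env.sense(); print(s)
for c in ["scene","top"]:
    p,d=viewer.read_camera(c); cv2.imwrite(f"pics/{c}0.png",p[:,:,::-1])
    i=viewer.camera_info(c);print(c,i)
    for n in ["button_top","drawer_front","adapter_mid","organizer","gauge_mid","pry_mid"]:
        print(n,tip_of(c,n)[:2])
E
```

```text
pics
{'t': 0.0, 'joint_positions': array([ 1.165 ,  0.4684, -0.0116,  1.6036,  0.006 ,  1.0714, -0.0563]), 'joint_velocities': array([-0.001 ,  0.0001, -0.0024, -0.0024, -0.0004,  0.0016, -0.0001]), 'tau': array([ -0.0009, -52.0579,  -0.0125, -24.3754,  -0.0566,   0.0171,
         0.0002]), 'ee_pos': array([ 0.2304, -0.6072,  0.2137]), 'tcp_rot': array([[-0.9349, -0.0007,  0.3548],
       [-0.3548,  0.0016, -0.9349],
       [ 0.0001, -1.    , -0.0017]]), 'wrist_force': array([ 0.4458, -0.6008,  0.4903]), 'moment': array([-0.0048, -0.0243,  0.0242]), 'gripper_width': 0.09176219126953102}
scene {'intrinsics': array([[427.9944,   0.    , 314.9934],
       [  0.    , 427.9944, 198.9531],
       [  0.    ,   0.    ,   1.    ]]), 'eye': array([ 1.2688, -0.0124,  0.6211]), 'rotation': array([[ 0.0918, -0.5969,  0.7971],
       [ 0.9955,  0.0374, -0.0866],
       [ 0.0219,  0.8014,  0.5977]])}
button_top [{'at': [0.5151, -0.0168, 0.1805], 'score': 0.62}]
drawer_front [{'at': [0.4931, -0.032, 0.1889], 'score': 0.57}]
adapter_mid [{'at': [0.6, 0.0402, 0.1991], 'score': 0.78}, {'at': [0.5131, -0.0182, 0.1821], 'score': 0.55}]
organizer [{'at': [0.5766, 0.0173, 0.0003], 'score': 0.84}]
gauge_mid []
pry_mid [{'at': [0.623, -0.1598, 0.0068], 'score': 0.71}]
top {'intrinsics': array([[366.8032,   0.    , 311.2406],
       [  0.    , 366.8032, 205.2469],
       [  0.    ,   0.    ,   1.    ]]), 'eye': array([0.5145, 0.0645, 0.8129]), 'rotation': array([[ 0.0088,  0.9931, -0.1169],
       [-0.9999,  0.0071, -0.015 ],
       [-0.014 ,  0.117 ,  0.993 ]])}
button_top [{'at': [0.5089, -0.0183, 0.1805], 'score': 0.46}]
drawer_front []
adapter_mid [{'at': [0.5977, 0.0387, 0.2014], 'score': 0.9}]
organizer []
gauge_mid [{'at': [0.4254, 0.115, 0.0045], 'score': 0.82}]
pry_mid [{'at': [0.6237, -0.157, 0.0064], 'score': 0.87}]
```

View pics/scene0.png

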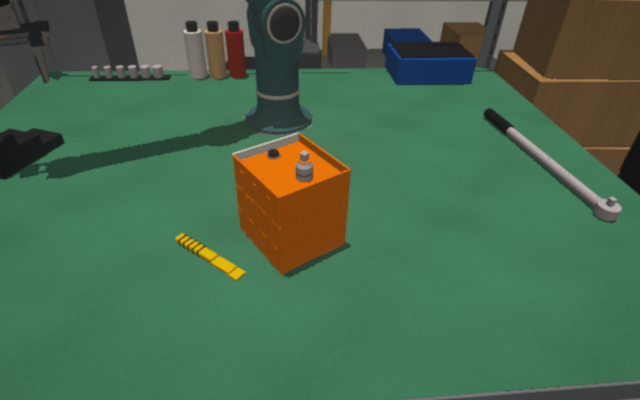

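View pics/top0.png

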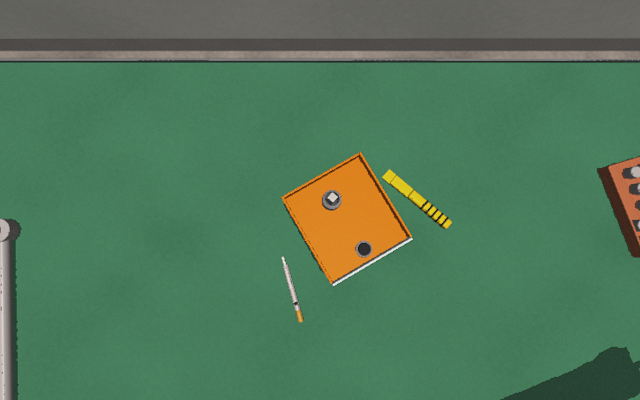

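```bash
cat > h.py <<'E'
from station import env, effector, solver, viewer, workorder, search_frame, tip_of
import cv2,numpy as np
np.set_printoptions(precision=4,suppress=True)
def ray(c,u,v,z):
    i=viewer.camera_info(c);K=i["intrinsics"];R=i["rotation"]
    d=R@np.array([(u-K[0,2])/K[0,0],-(v-K[1,2])/K[1,1],-1.])
    e=i["eye"]; return e+d*(z-e[2])/d[2]
def cloud(c,d):
    i=viewer.camera_info(c);K=i["intrinsics"];v,u=np.indices(d.shape)
    P=np.stack([(u-K[0,2])/K[0,0]*d,-(v-K[1,2])/K[1,1]*d,-d],-1)
    return P@i["rotation"].T+i["eye"]
E
python3 - <<'E'
from h import *
print([x for x in dir(effector) if x[0]!='_'],env.sense()['t'])
p,d=viewer.read_camera("top"); W=cloud("top",d)
hsv=cv2.cvtColor(p,cv2.COLOR_RGB2HSV)
roi=np.zeros(d.shape,bool); roi[140:300,270:425]=1
org=roi&((hsv[...,0]<25)&(hsv[...,1]>120)&(W[...,2]>.15))
wh=roi&(hsv[...,1]<60)&(hsv[...,2]>150)&(np.abs(W[...,2]-.185)<.012)
full=(roi&(W[...,2]>.15)&(d>0)).astype(np.uint8)
cs,_=cv2.findContours(full,cv2.RETR_EXTERNAL,cv2.CHAIN_APPROX_NONE); c=max(cs,key=cv2.contourArea)
pts=np.array([ray("top",u,v,.188)[:2] for u,v in c[:,0,:]],np.float32)
r=cv2.minAreaRect(pts); print("rect",r, cv2.boxPoints(r))
v,u=np.where(wh); print("white n",len(u)); q=np.array([ray("top",a,b,.188)[:2] for a,b in zip(u,v)])
vx=cv2.fitLine(q.astype(np.float32),cv2.DIST_HUBER,0,.001,.001).ravel();print("line",vx,np.degrees(np.arctan2(vx[1],vx[0])),q.mean(0))
bl=roi&(hsv[...,2]<70)&(np.abs(W[...,2]-.18)<.006); bl[:225]=0
n,l,st,ce=cv2.connectedComponentsWithStats(bl.astype(np.uint8))
for k in range(1,n):
    if st[k,4]>40: print("dark",st[k],ce[k],ray("top",*ce[k],.18), W[l==k].mean(0))
print("panel z",np.median(W[215:230,330:350,2]))
p,d=viewer.read_camera("wrist"); cv2.imwrite("pics/w0.png",p[:,:,::-1]); i=viewer.camera_info("wrist");print(i)
print("depth centre",d[200,320])
E
```

```text
['grasp', 'release'] 0.7
rect ((0.5669629573822021, 0.014004990458488464), (0.17500340938568115, 0.16075241565704346), 30.513671875) [[ 0.4508  0.0388]
 [ 0.5324 -0.0997]
 [ 0.6832 -0.0108]
 [ 0.6015  0.1277]]
white n 220
line [ 0.5074 -0.8617  0.4924 -0.0271] -59.50709 [ 0.4944 -0.0292]
dark [358 243  13  12 115] [363.8957 248.6261] [ 0.5149 -0.0167  0.18  ] [ 0.5149 -0.0167  0.1797]
panel z 0.16984921989677243
{'intrinsics': array([[298.0545,   0.    , 319.0465],
       [  0.    , 298.0545, 200.6747],
       [  0.    ,   0.    ,   1.    ]]), 'T_tool_cam': array([[ 0.0005, -0.9654, -0.2608, -0.0726],
       [-0.0002,  0.2608, -0.9654, -0.1703],
       [ 1.    ,  0.0006, -0.0001,  0.0012],
       [ 0.    ,  0.    ,  0.    ,  1.    ]])}
depth centre 0.39660284
```

View pics/w0.png

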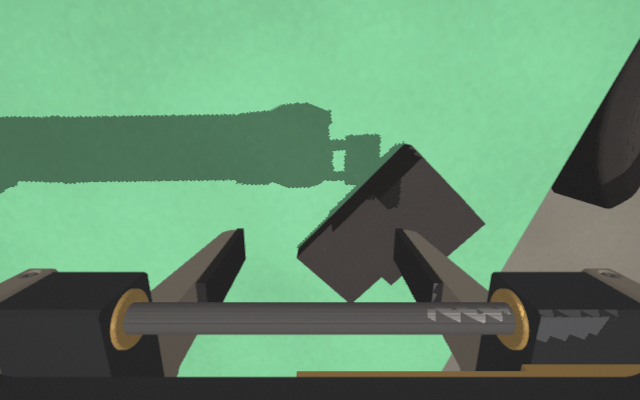

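```bash
cat >> h.py <<'E'
YAW=np.radians(30.5); o=-np.array([np.cos(YAW),np.sin(YAW),0]); L=np.array([-np.sin(YAW),np.cos(YAW),0]); Z=np.array([0,0,1.])
B=np.array([.5145,-.0170,.180]); 
def pose(a,b,s,off=.003):
    """s=+1: tool z from button finger to catch finger; returns R, tcp (button edge at button top), opening, lateral, lowest"""
    h=np.cos(a)*o+np.sin(a)*L; f=np.cos(b)*h-np.sin(b)*Z; y=-np.sin(b)*h-np.cos(b)*Z
    z=s*f; x=np.cross(y,z); R=np.stack([x,y,z],1)
    P1=B-off*h; P2=P1+.092*f
    cor=[P2+.01*x,P2-.01*x]
    op=min((c-B)@o for c in cor)-.026
    return R,P1+.046*f,op,[(c-B)@L for c in cor],P2[2]
E
python3 - <<'E'
from h import *
q0=env.sense()['joint_positions']
for s in (1,-1):
  for a in (-40,-35,-30,-25,25,30,35,40):
    for b in (0,10,20,25,30):
      R,t,op,la,z=pose(np.radians(a),np.radians(b),s)
      if not .033<op<.044: continue
      q=solver.inverse_kinematics(t,R); qu=solver.inverse_kinematics(t+.05*Z,R)
      print(s,a,b,round(op,4),np.round(la,3),round(z,3),None if q is None else q, qu is not None)
E
```

```text
1 -40 0 0.0358 [-0.05  -0.065] 0.18 [ 0.3058  0.2868 -0.3012  1.9738  0.1077  0.8961 -1.9624] True
1 -40 10 0.0347 [-0.049 -0.064] 0.164 [ 0.3785  0.2842 -0.2555  2.009  -0.1361  0.8258 -1.6862] True
1 -35 0 0.0412 [-0.043 -0.059] 0.18 [ 0.2968  0.2798 -0.2925  1.9823  0.1024  0.8933 -2.0476] True
1 -35 10 0.04 [-0.042 -0.058] 0.164 [ 0.3702  0.2695 -0.2484  2.0284 -0.1408  0.8054 -1.771 ] True
1 -35 20 0.0366 [-0.04  -0.056] 0.149 [ 0.472   0.2899 -0.2408  2.065  -0.4004  0.7697 -1.4693] True
1 -35 25 0.0341 [-0.038 -0.054] 0.141 [ 0.5266  0.3111 -0.2447  2.0796 -0.5266  0.7715 -1.319 ] True
1 -30 20 0.0413 [-0.033 -0.05 ] 0.149 [ 0.4667  0.2687 -0.2388  2.0943 -0.4146  0.7317 -1.5433] True
1 -30 25 0.0386 [-0.032 -0.049] 0.141 [ 0.525   0.2873 -0.2457  2.1138 -0.5523  0.7264 -1.3797] True
1 -30 30 0.0354 [-0.03  -0.047] 0.134 [ 0.5841  0.3135 -0.2563  2.1305 -0.6833  0.7345 -1.2202] True
1 -25 25 0.0426 [-0.025 -0.043] 0.141 [ 0.5204  0.2636 -0.247   2.1472 -0.5759  0.6803 -1.4446] True
1 -25 30 0.0393 [-0.023 -0.041] 0.134 [ 0.5839  0.2877 -0.2615  2.1686 -0.7226  0.6825 -1.2672] 
[... 2419 characters left out ...]
141 [ 0.6496  0.1316 -0.7169  2.3496  0.3832  0.2735 -0.3829] True
-1 30 30 0.0354 [0.03  0.047] 0.134 None True
-1 35 0 0.0412 [0.043 0.059] 0.18 [ 0.509   0.2827 -0.6317  2.027   0.2127  0.8955 -0.3163] True
-1 35 10 0.04 [0.042 0.058] 0.164 [ 0.6061  0.2139 -0.7247  2.1551  0.2778  0.6702 -0.3784] True
-1 35 20 0.0366 [0.04  0.056] 0.149 [ 0.763   0.1818 -0.887   2.279   0.479   0.442  -0.5738] True
-1 35 25 0.0341 [0.038 0.054] 0.141 [ 0.6246  0.1351 -0.739   2.3487  0.5679  0.3041 -0.6796] True
-1 40 0 0.0358 [0.05  0.065] 0.18 [ 0.4966  0.2823 -0.6265  2.0265  0.2109  0.8953 -0.4098] True
-1 40 10 0.0347 [0.049 0.064] 0.164 [ 0.5968  0.2186 -0.7384  2.1525  0.3132  0.6803 -0.513 ] True
```

```bash
cat >> h.py <<'E'
R,T,OP,_,_=pose(np.radians(-30),np.radians(25),-1)
E
python3 - <<'E'
from h import *
env.movel(env.sense()['ee_pos']+.1*Z,rate=.15)
env.reach(T+.12*Z,R)
env.movel(T+.035*Z,rate=.12)
env.pause(.3)
s=env.sense();print(s['t'],s['ee_pos']-T,np.abs(s['tcp_rot']-R).max(),s['wrist_force'],s['gripper_width'],s['joint_positions'])
for c in ("top","scene","wrist"):
    p,d=viewer.read_camera(c); cv2.imwrite(f"pics/{c}1.png",p[:,:,::-1])
E
```

```text
4.9583 [ 0.0002 -0.0001  0.0354] 0.0009836934644959063 [ 0.4997 -0.1262  0.3078] 0.09153088090182236 [ 0.8579  0.2838 -0.6242  2.0659 -0.3755  0.765   1.5806]
```

View pics/top1.png

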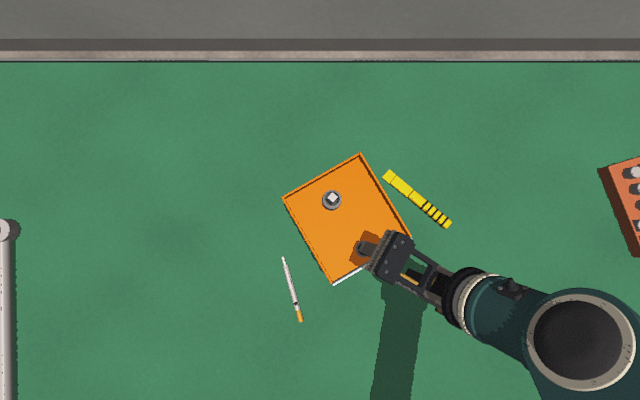

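View pics/scene1.png

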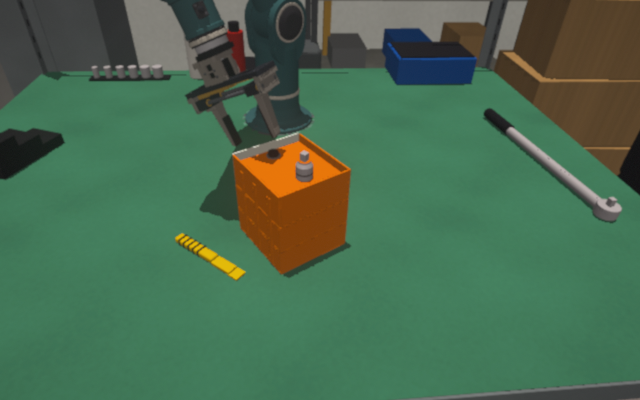

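View pics/wrist1.png

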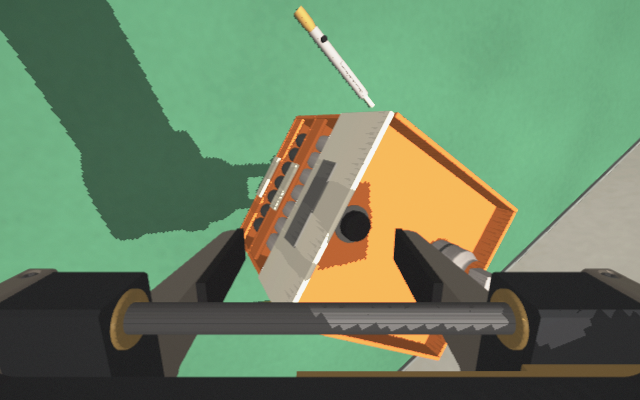

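```bash
python3 - <<'E'
from h import *
s=env.sense(); p,d=viewer.read_camera("wrist")
i=viewer.camera_info("wrist");K=i["intrinsics"];Tc=i["T_tool_cam"]
pt=s['tcp_rot'].T@(B-s['ee_pos']); c=Tc[:3,:3].T@(pt-Tc[:3,3])
print("pred px",K[0,2]+K[0,0]*c[0]/-c[2],K[1,2]-K[1,1]*c[1]/-c[2])
hsv=cv2.cvtColor(p,cv2.COLOR_RGB2HSV)
m=np.zeros(d.shape,np.uint8); m[200:250,330:380]=(p[200:250,330:380].max(-1)<60)
n,l,st,ce=cv2.connectedComponentsWithStats(m)
for k in range(1,n):
    if st[k,4]>50:
        u,v=ce[k]; dir=s['tcp_rot']@Tc[:3,:3]@np.array([(u-K[0,2])/K[0,0],-(v-K[1,2])/K[1,1],-1]); e=s['ee_pos']+s['tcp_rot']@Tc[:3,3]
        print(st[k],ce[k],e+dir*(.18-e[2])/dir[2])
print(tip_of("wrist","button_top")[:2],B,tip_of("wrist","drawer_front")[:2],B+o*.026+.008*Z)
E
```

```text
pred px 360.33901205752085 225.1929873991042
[340 211  30  30 703] [354.6999 225.5092] [ 0.5118 -0.0209  0.18  ]
[{'at': [0.5136, -0.015, 0.1796], 'score': 0.93}] [ 0.5145 -0.017   0.18  ] [{'at': [0.491, -0.0316, 0.1851], 'score': 0.84}] [ 0.4921 -0.0302  0.188 ]
```

```bash
sed -i 's/B=np.array(.*/B=np.array([.5138,-.0180,.180])/' h.py; cat > press.py <<'E'
from h import *
env.movel(T+.006*Z,R,rate=.06); env.pause(.2)
s=env.sense(); f0=s['wrist_force']; z0=s['ee_pos'][2]; print("at",s['ee_pos']-T,f0)
contact=None
for k in range(17):
    tgt=T+(.005-.001*k)*Z
    env.movel(tgt,R,rate=.02)
    s=env.sense(); f=s['wrist_force']-f0; h=f-f[2]*Z
    print(round(s['t'],2),round((.005-.001*k)*1e3,1),s['ee_pos']-T,f)
    if contact is None and f[2]>1.5: contact=k
    if f[2]>12: print("force stop");break
    if contact is not None and k-contact>=6: break
    if contact is not None and k-contact>=3:
        W=search_frame("scene","x") if 0 else None
env.pause(.4)
s=env.sense();print(s['t'],s['ee_pos']-T,s['wrist_force']-f0)
for c in ("top","scene","wrist"):
    p,d=viewer.read_camera(c); cv2.imwrite(f"pics/{c}2.png",p[:,:,::-1])
E
sed -i '/W=search/d;/k-contact>=3:/d' press.py; python3 press.py
```

```text
at [ 0.0002 -0.0001  0.0063] [-0.2527 -0.0763 -0.1368]
6.34 5.0 [ 0.     -0.      0.0051] [ 0.597   0.2741 -0.3605]
6.59 4.0 [-0.0001  0.      0.0039] [ 0.2872 -0.2911  0.1394]
6.84 3.0 [-0.      0.      0.0029] [0.8138 0.8469 0.6277]
7.09 2.0 [-0.0001  0.0001  0.0019] [0.8866 0.0902 0.6948]
7.34 1.0 [-0.      0.      0.0009] [ 0.5121 -0.1196 -0.486 ]
7.59 0.0 [ 0.0002 -0.      0.0001] [-0.127   0.072   1.8568]
7.84 -1.0 [ 0.0002 -0.     -0.0008] [-0.5656 -0.2533  3.3788]
8.09 -2.0 [ 0.0002  0.     -0.0019] [-0.574  -0.4058  3.1775]
8.34 -3.0 [ 0.0001 -0.     -0.003 ] [ 0.7813 -0.5133  3.1607]
8.59 -4.0 [ 0.     -0.0001 -0.0041] [-0.0698 -0.4797  3.476 ]
8.84 -5.0 [ 0.    -0.    -0.005] [-0.7186  0.192   4.476 ]
9.09 -6.0 [ 0.0001 -0.     -0.006 ] [-0.6546 -0.2129  4.6647]
9.4917 [ 0.0001 -0.0001 -0.006 ] [ 0.0013 -1.5367  5.4434]
```

View pics/scene2.png

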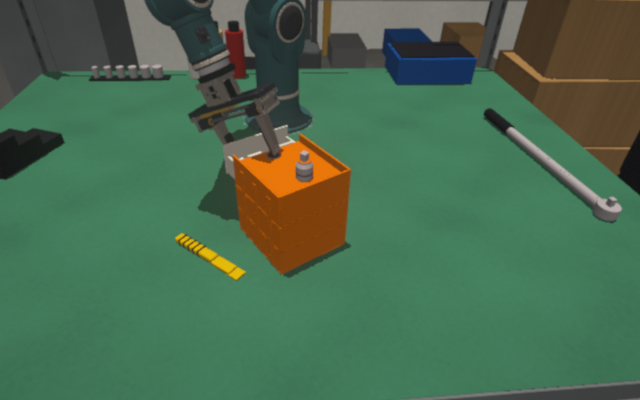

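View pics/wrist2.png

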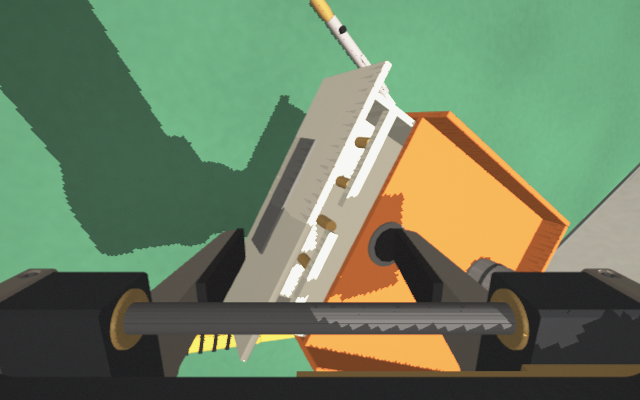

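The drawer is caught against the left finger, with the button still held under the right one at about (395,245). It appears to be 3–4 cm open. Next I'll measure that, check it is still, and withdraw along the fingers.

```bash
cat > m.py <<'E'
from h import *
def opening(tag):
    p,d=viewer.read_camera("scene"); W=cloud("scene",d)
    hsv=cv2.cvtColor(p,cv2.COLOR_RGB2HSV)
    O=B-o*.064
    x=-(W-O)@o; y=(W-O)@L
    m=(np.abs(y)<.08)&(x<-.07)&(x>-.3)&(np.abs(W[...,2]-.184)<.008)&(hsv[...,1]<60)&(hsv[...,2]>120)
    print(tag,"n",m.sum(),"mean plate x",x[m].mean() if m.any() else None,"open mm",1e3*(-.088-x[m].mean()) if m.any() else None)
    cv2.imwrite(f"pics/{tag}.png",p[:,:,::-1])
    print([ (np.array(r['at'])-(B+.026*o))@o for r in tip_of("scene","drawer_front")[:2]])
E
python3 - <<'E'
from m import *
opening("s3"); opening("s3b")
y=R[:,1]
p0=env.sense()['ee_pos']
env.movel(p0-.02*y,R,rate=.04); opening("s4")
env.movel(p0-.06*y,R,rate=.1)
env.movel(p0-.06*y+.12*Z,R,rate=.15); env.pause(.3)
env.reach(np.array([.30,-.35,.40]),R)
opening("s5")
for c in ("top",):
    p,d=viewer.read_camera(c); cv2.imwrite(f"pics/{c}5.png",p[:,:,::-1])
for n in ("adapter_mid","gauge_mid","pry_mid","button_top","drawer_front"): print(n,tip_of("top",n)[:1])
print(env.sense()['t'],env.sense()['wrist_force'])
E
```

```text
s3 n 280 mean plate x -0.12740546900550548 open mm 39.40546900550548
[np.float64(0.04175839833243326), np.float64(-0.12825551429892562)]
s3b n 280 mean plate x -0.12748686034586076 open mm 39.48686034586077
[]
s4 n 307 mean plate x -0.1271379756345938 open mm 39.137975634593815
[np.float64(0.041627387203336835)]
s5 n 382 mean plate x -0.12697303974465793 open mm 38.97303974465793
[np.float64(0.04051552237147537)]
adapter_mid [{'at': [0.5987, 0.0388, 0.2], 'score': 0.65}]
gauge_mid [{'at': [0.426, 0.1176, 0.0051], 'score': 0.86}]
pry_mid [{'at': [0.6211, -0.1601, 0.0039], 'score': 0.85}]
button_top [{'at': [0.5113, -0.0181, 0.1804], 'score': 0.42}]
drawer_front [{'at': [0.4621, -0.0524, 0.186], 'score': 0.83}]
14.0667 [ 0.4397  0.3556 -0.6866]
```

View pics/top5.png

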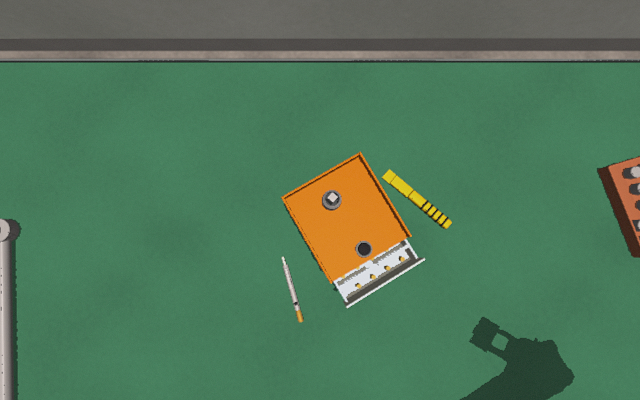

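View pics/s5.png

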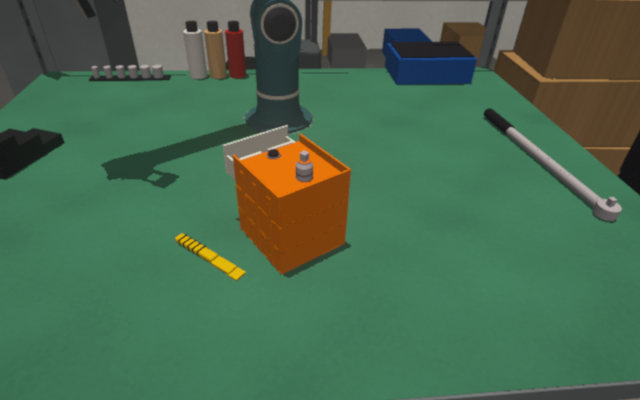

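```bash
python3 - <<'E'
from m import *
opening("s6")
p,d=viewer.read_camera("top"); W=cloud("top",d)
m=np.linalg.norm(W[...,:2]-B[:2],axis=-1)<.007; print("button z",W[m][:,2].mean(), "panel", np.median(W[215:225,330:345,2]))
workorder.finish_job()
E
```

```text
s6 n 381 mean plate x -0.12723723690603353 open mm 39.23723690603354
[np.float64(0.0400445791448544)]
button z 0.17977903353276387 panel 0.16975630920887053
the job is handed in; nothing more can be done
```

The top drawer is open about 39 mm and standing still, and I have handed the job in.

One fingertip pressed the button down by about 6 mm at roughly 5 N. The other finger, waiting in front of the plate, stopped the drawer while the button was still held. I then withdrew the hand along its fingers and moved it clear.

**Last checks:**
- **Drawer:** depth readings gave 39.4 mm before I withdrew and 39.0–39.2 mm after. The trained network reported 40–42 mm, which agrees within its error.
- **Button:** it is up again. Its top measured 179.8 mm, against the given 180 mm.
- **Other items:** the adapter, tire gauge and pry tool show no movement in the pictures. Their reported positions agree with the first ones within about 4 mm, the networks' accuracy.
- **Robot:** it is touching nothing, and the job took a little over 14 s.

**Disagreements:** the wrist camera placed the button about 4–5 mm from where the top camera did, so I pressed at a point between the two. In a few frames a network missed the drawer front or gave a second, clearly false match, which I ignored.

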